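# Clamp the cast rail in its swing-strap fixture

## Task

The cast rail lies in the nest of the deburring fixture but is not clamped yet. Push the clamp strap round with the side of a finger until it stands fully over the rail against its stop, then push the cam lever on it all the way down so that the pad clamps the rail, and move clear. Grasp nothing, leave the rail seated in its nest, and do not disturb the collar, spanner and file lying around.

Things in the scene. Friction and masses are not known exactly. Their poses are not given: they have to be found in the camera images.
- fixture: fixed grey-painted steel base plate 165 x 280 x 12 mm with a nest for the rail. Origin under it on the bench, z up. In its frame the plate covers x -85 to +80 and y -140 to +140 mm; the strap pivot is at x = -55, y = 0; the nest's long axis is at x = +30 along y, with ribs up to 22 mm and end stops up to 28 mm above the bench. A stop pin 9 mm thick stands at x = -20, y = -19.5 mm, its top 72 mm above the bench.
- strap_pivot (a point): point on the strap's vertical pivot axis, 60 mm above the bench (mid-thickness of the strap). The screw head on the axis tops out at 72 mm.
- strap (a joint): swing angle of the clamp strap, a dark steel bar 30 mm wide, 16 mm thick (52 to 68 mm above the bench), reaching 136 mm from the pivot axis. 0 = home, across the rail along the fixture's +x and against its stop; positive = swung away to the fixture's +y side (anticlockwise from above), up to 1.6 rad. It turns with friction (about 2 N at the finger pin) and stays where left.
- finger_pin (a point): middle of the upright round steel pin near the strap's free end by which it is pushed: 14 mm in diameter, 125 mm from the pivot axis, standing from the strap's top (68 mm above the bench) to 105 mm; the point is 86.5 mm above the bench.
- lever (a joint): angle of the cam lever on top of the strap. 0 = raised, 55 degrees above level, leaning back over the strap towards its pivot; it grows as the lever is pushed down (its end moves down and towards the strap pivot) to its stop at 0.9 rad, nearly level above the strap. Takes about 3 to 8 N at its end and stays where left.
- lever_hinge (a point): centre of the lever's hinge, on the strap 90 mm from the pivot axis and 80 mm above the bench. The hinge axis is level, across the strap; cheeks 29 mm wide overall rise to 87 mm.
- lever_tip (a point): centre of the black cross grip (14 mm thick, 28 mm long across) at the lever's end, 63 mm from the hinge. The lever itself is a flat steel bar 18 mm wide and 9 mm thick from hinge to grip.
- pad: round rubber clamp pad, 18 mm in diameter, under the strap 90 mm from the pivot axis. With the lever up it clears the rail by 5 mm; with the lever down it presses on the rail's rib with about 9 N through a spring.
- rail: loose light grey cast rail, 50 x 241 x 29 mm, 0.55 kg, lying along the fixture's y in the nest with 2 mm of play; origin under its middle, 12 mm above the bench; z up. Its top is 41 mm above the bench.
- rail_centre (a point): middle of the cast rail, half-way up (26.5 mm above the bench).
- nest (a point): where the middle of a seated rail lies, fixed to the fixture.
- collar: bystander: loose grey flanged collar, 50 mm in diameter, 22 mm high, on the bench in front of the fixture; origin under its centre.
- spanner: bystander: loose open-ended spanner 36 x 227 x 6 mm on the bench to the right; origin under its centre, long axis y.
- file: bystander: loose flat file with wooden handle, 24 x 300 x 26 mm on the bench to the left; origin under its centre, long axis y.

How it is judged:
By the outcome, as a careful person would: the job done as asked, in the order asked, and still so for the second after the job is handed in, with the robot touching nothing.
It also fails if it takes over 51 s, if anything falls off the work surface, if the arm or the gripper's body presses on something with over 40 N, if the wrist force passes 120 N, or if a joint passes its speed limit or range.

## Robot

A 6-joint arm with a two-finger parallel gripper is mounted at the origin on a cart in front of the work surface, level with it; the furniture and walls round the work are solid. World frame = base frame: x ahead of the robot, y to its left, z up, the work surface at z = 0. Lengths are in m, angles in rad, forces in N, time in s.
With the tool pointing down it reaches from about 0.375 to 0.975 m from the base axis. Payload 3.8 kg.
Tool frame: the origin (TCP) lies at the very end of the fingers, on their centre line; the grasp point (between the pads) lies 19 mm behind it (bot.pinch_z is the distance from the TCP to the grasp point, in m); x points along the fingers, y is the direction in which the jaws open and shut, and the axes are right-handed (so a half turn about x gives the same grasp; the last joint's range is limited). The gripper opens to 85 mm and grips with 20 to 120 N. Pads are 22 mm wide; open, the fingers measure 114 mm over their backs; the gripper's body (76 mm by 85 mm) begins 54 mm behind the grasp point. The pads swing forward as they close: fully open they stand 13 mm farther back than shut.
Start: joints at [1.146, 0.264, 1.604, -0, 1.274, -0.037], TCP at [0.255, 0.625, 0.231] pointing down, gripper open.
Joint ranges: [-2.63, 2.63], [-0.94, 2.18], [0.31, 2.57], [-1.31, 4.45], [0, 2.66], [-2.55, 2.55]. Speed limits (rad/s): [2.57, 2.57, 3.14, 3.14, 3.14, 3.14].

## Interface

Orientations are given as a rotation vector (axis times angle).
In Python, from workcell import monitor, imaging, finish_job, bot gives the robot as it stands.
- The arm moves only by the tool jog_arm, never from a script. Its argument "rows" is a list of rows, each a list of 7 numbers: the shift along the tool's x, y, z in m, then the turn, a rotation vector about the tool's x, y, z in rad, then the opening in per cent of the stroke, from 0 (shut) to 100 (fully open). A call has 1 to 20 rows; each row is the pose to reach, as a shift and turn from the pose measured when the call began, along the tool's axes at that moment; what a row does not reach only later rows make up. A row lasts 1/10 s, in which the tool goes at most 50 mm and 8.59 degrees, less where a joint would pass 70% of its speed; a pose out of reach is approached as far as the arm can. A call with a gripper value outside its range is refused whole. The fingers move at their own pace and stop on an object; "force" is the grip in N (left out, the last holds). Time passes only in rows, so rows that repeat a pose let the fingers close. It gives the time, the measured TCP pose, the force and the opening at its end, in the units of the state.
- monitor.read_state(): the state, without advancing time (a new reading comes with each control period).
- imaging.read_camera(name): name is "scene" or "top" or "wrist"; returns the picture (400x640x3 uint8, blue, green, red); there is no depth.
- imaging.camera_params(name): a dict with "fx", "fy", "cx", "cy" (pixels), "T" (4x4, takes a point from camera to world coordinates); the wrist camera has in their place "T_tool_cam" (4x4, takes a point from camera to tool coordinates, whose origin is the TCP and whose axes are the tool frame's). Camera axes: x right, y down, z forward; pixel columns grow to the right and rows downward; lengths in m; the calibration is good to about 2 mm. A picture is of the moment at which its call begins: read the wrist's pose just before it. camera_params takes no time and is no camera call.
- finish_job(): hands the job in, once; it reports no verdict.
The state is a dict: "time": time; "q": joint angles; "joint_vel": joint speeds; "joint_torque": joint torques, N m; "tool_pos": TCP position; "tcp_rot": TCP orientation; "wrist_force": force on the tool from outside, world axes, zero at the start; "torque": the same for the moment, N m; "width": opening from 0.0 (shut) to 1.0 (fully open).
Only numpy, scipy, OpenCV 4.12 (cv2) and the standard library are available. Lean on these libraries where they do the work, as an engineer would, in place of code of your own. Each camera call takes 0.05 s, during which the arm holds its last target. There are 200 camera calls.

## Working session

There is one attempt and no reset: what is moved stays moved. The work goes in short steps, Python scripts to look and compute and a tool call to move; the robot and the scene stay as the last step left them, time stands still between calls to the robot, and variables do not carry over. Pictures are saved under pics/ and viewed, about 8 in all and at most 12, crops included, and the job is handed in when it is done.

Besides the shell and the picture viewer there is one more tool, called after "Request:" in YAML: its name, and indented under it one key for each argument. jog_arm: Moves the arm, as the interface text tells. Its arguments: {"type":"object","properties":{"rows":{"type":"array","items":{"type":"array","items":{"type":"number"}}},"force":{"type":"number"}},"required":["rows"]}

```bash
ls; mkdir -p pics
python3 - <<'E'
from workcell import monitor, imaging
import cv2,numpy as np
s=monitor.read_state();print(s)
np.set_printoptions(precision=4,suppress=True)
for n in("scene","top"):
    cv2.imwrite(f"pics/{n}0.png",imaging.read_camera(n)); print(n,imaging.camera_params(n))
E
```

```text
pics
{'time': 0.0, 'q': array([ 1.14605390e+00,  2.64738730e-01,  1.60536018e+00, -1.13504970e-05,
        1.27367169e+00, -3.68865450e-02]), 'joint_vel': array([ 0.00150663,  0.00021357, -0.00094569, -0.00098674, -0.00086039,
        0.00081617]), 'joint_torque': array([-7.88323928e-05, -5.15093887e+01, -3.67320657e+01,  1.33083804e-04,
        1.27577037e-02,  2.09690484e-05]), 'tool_pos': array([0.25499045, 0.62421293, 0.22997919]), 'tcp_rot': array([ 0.30261748,  1.54978403, -0.30596918]), 'wrist_force': array([-0.0595648 ,  0.3550494 ,  0.18830608]), 'torque': array([-0.03901019,  0.00090627,  0.00858288]), 'width': 1.0002439430752852}
scene {'fx': 392.5732382789041, 'fy': 392.5732382789041, 'cx': 328.4438423651889, 'cy': 200.43388435924075, 'T': array([[-0.9576,  0.2354, -0.1663,  0.6886],
       [ 0.2881,  0.7672, -0.573 ,  0.6692],
       [-0.0073, -0.5966, -0.8025,  0.9943],
       [ 0.    ,  0.    ,  0.    ,  1.    ]])}
top {'fx': 487.7407189820719, 'fy': 487.7407189820719, 'cx': 318.03412050266985, 'cy': 200.41276391535902, 'T': array([[ 0.0166, -0.9925,  0.1214,  0.3487],
       [-0.9998, -0.0149,  0.0149,  0.0176],
       [-0.013 , -0.1216, -0.9925,  1.4073],
       [ 0.    ,  0.    ,  0.    ,  1.    ]])}
```

View pics/scene0.png

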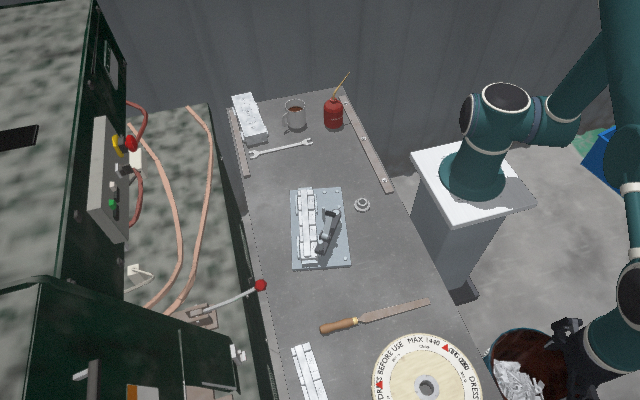

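View pics/top0.png

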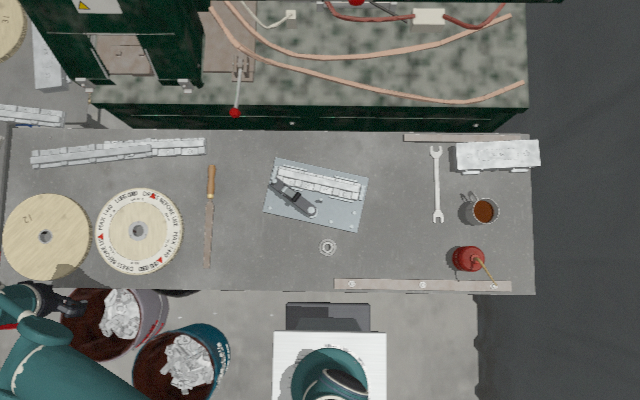

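The top view shows the fixture around (316,195), with the strap swung to its +y side (left). The collar is at (328,247), the file at (210,215) and the spanner at (436,185). Next I'll measure the plate corners and enlarge the fixture.

Run:
```python
import cv2,numpy as np
t=cv2.imread("pics/top0.png");s=cv2.imread("pics/scene0.png")
a=cv2.resize(t[145:245,255:375],None,fx=5,fy=5,interpolation=cv2.INTER_CUBIC)
b=cv2.resize(s[175:275,280:380],None,fx=5,fy=5,interpolation=cv2.INTER_CUBIC)
for i in range(0,120,20): cv2.putText(a,str(255+i),(i*5,10),0,.4,(0,0,255)); cv2.line(a,(i*5,0),(i*5,500),(0,0,255),1) if 0 else None
cv2.imwrite("pics/a.png",a);cv2.imwrite("pics/b.png",b)
print(t[225,345],t[170,280],t[240,300],t[215,275],t[196,285])
```

```text
[182 180 171] [215 216 213] [132 135 133] [113 117 118] [65 63 61]
```

View pics/a.png

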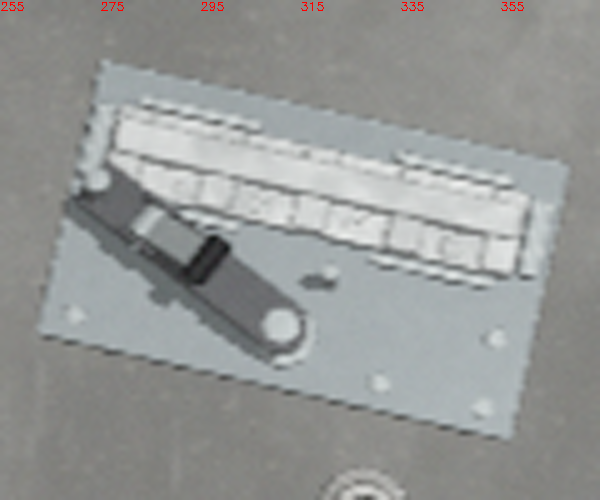

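View pics/b.png

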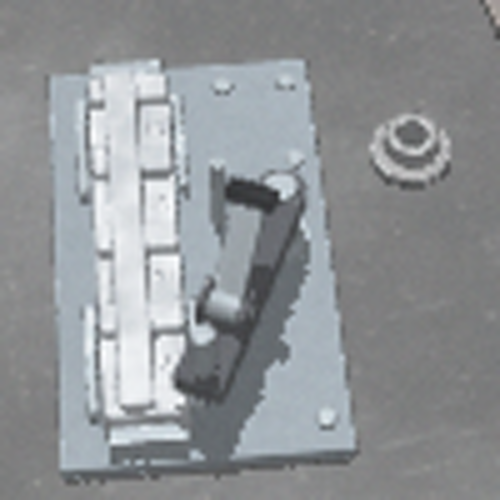

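Top crop (5x, offset 255,145):
- Plate corners at (103,63), (567,163), (513,436) and (42,333).
- Pivot screw at (281,325), pin top at (97,180), stop pin at (330,272), and black grip at (209,260).

In the scene crop the pivot screw is at (284,185) and the grip at (252,192).

```bash
cat > h.py <<'E'
import numpy as np
from workcell import imaging
np.set_printoptions(precision=4,suppress=True)
def ray(n,uv):
    c=imaging.camera_params(n);T=c["T"]
    return T[:3,3],T[:3,:3]@np.array([(uv[0]-c["cx"])/c["fx"],(uv[1]-c["cy"])/c["fy"],1])
def at(n,uv,z):
    o,d=ray(n,uv);return o+d*(z-o[2])/d[2]
E
python3 - <<'E'
from h import *
A=lambda u,v:((u+.5)/5-.5+255,(v+.5)/5-.5+145)
B=lambda u,v:((u+.5)/5-.5+280,(v+.5)/5-.5+175)
c=[at("top",A(*p),.012) for p in [(103,63),(567,163),(513,436),(42,333)]]
c=np.array(c);print(c)
for i in range(4):print(np.linalg.norm(c[i]-c[i-1]),end=' ')
loc=np.array([[80,140],[80,-140],[-85,-140],[-85,140]])/1000
l=loc-loc.mean(0);m=c[:,:2]-c[:,:2].mean(0)
th=np.arctan2((l[:,0]*m[:,1]-l[:,1]*m[:,0]).sum(),(l*m).sum())
R=np.array([[np.cos(th),-np.sin(th)],[np.sin(th),np.cos(th)]])
o=c[:,:2].mean(0)-R@loc.mean(0);print("fix",o,th)
W=lambda x,y:o+R@np.array([x,y])
piv=W(-.055,0);print("pivot",piv,"top",at("top",A(281,325),.072),"scene",at("scene",B(284,185),.072))
print("stop",W(-.02,-.0195),at("top",A(330,270),.072))
pin=at("top",A(97,180),.105);pt=at("top",A(281,325),.072)
d=pin[:2]-pt[:2];print("pin",pin,"r",np.hypot(*d),"swing",np.arctan2(d[1],d[0])-th)
print("grip",at("top",A(209,256),.13))
print("home dir",R[:,0])
for n in("collar",):print(at("top",A(365,500),.022))
from scipy.spatial.transform import Rotation as Ro
from workcell import monitor
s=monitor.read_state();print(Ro.from_rotvec(s["tcp_rot"]).as_matrix())
E
```

```text
[[ 0.6445  0.1656  0.012 ]
 [ 0.5893 -0.105   0.012 ]
 [ 0.4308 -0.0749  0.012 ]
 [ 0.4857  0.1964  0.012 ]]
0.16174697394852147 0.27619257559814664 0.16136436209416388 0.2768124154550133 fix [0.54   0.0451] -0.19793599157041117
pivot [0.4861 0.0559] top [0.4863 0.0571 0.072 ] scene [0.4871 0.0556 0.072 ]
stop [0.5166 0.0299] [0.5172 0.0306 0.072 ]
pin [0.5603 0.1572 0.105 ] r 0.12447118208967484 swing 1.1323284568782903
grip [0.5164 0.0941 0.13  ]
home dir [ 0.9805 -0.1966]
[0.3926 0.0092 0.022 ]
[[-0.0009  0.3781  0.9257]
 [-0.0019  0.9257 -0.3781]
 [-1.     -0.0021 -0.0001]]
```

```bash
cat >> h.py <<'E'
from workcell import monitor
from scipy.spatial.transform import Rotation as Ro
PIV=np.array([.4863,.0563]);TH=-.198
def Rh(h):
    c,s=np.cos(h),np.sin(h);return np.array([[0,-s,c],[0,c,s],[-1,0,0]])
def row(p,h,s):
    R=Ro.from_rotvec(s["tcp_rot"]).as_matrix()
    return np.round(np.r_[R.T@(np.array(p)-s["tool_pos"]),Ro.from_matrix(R.T@Rh(h)).as_rotvec()],3)
def push(phi,gap,z=.080,r=.125):
    "finger centre behind the pin, gap mm to its surface; heading of tool z"
    a=TH+phi;h=a-np.pi/2
    q=PIV+r*np.array([np.cos(a),np.sin(a)])-(.018+gap)*np.array([np.cos(h),np.sin(h)])
    return np.r_[q,z],h
def show():
    s=monitor.read_state();print("t",s["time"],"p",s["tool_pos"],"F",s["wrist_force"],"w",s["width"],"q",s["q"]);return s
E
python3 - <<'E'
from h import *
s=show()
for z in(.23,.15,.082):print(row(*push(1.132,.025,z),s))
E
```

```text
t 0.1 p [0.255  0.6243 0.2301] F [ 0.009  -0.6513 -0.3085] w 0.998262870917853 q [ 1.1461  0.2647  1.6053 -0.      1.2737 -0.0369]
[ 0.001 -0.307  0.418  0.249  0.     0.002]
[ 0.081 -0.306  0.418  0.249  0.     0.002]
[ 0.149 -0.306  0.418  0.249  0.     0.002]
```

Request:
jog_arm:
  rows:
    - [0.001,-0.307,0.418,0.249,0,0.002,0]
    - [0.001,-0.307,0.418,0.249,0,0.002,0]
    - [0.001,-0.307,0.418,0.249,0,0.002,0]
    - [0.001,-0.307,0.418,0.249,0,0.002,0]
    - [0.001,-0.307,0.418,0.249,0,0.002,0]
    - [0.001,-0.307,0.418,0.249,0,0.002,0]
    - [0.001,-0.307,0.418,0.249,0,0.002,0]
    - [0.001,-0.307,0.418,0.249,0,0.002,0]
    - [0.001,-0.307,0.418,0.249,0,0.002,0]
    - [0.001,-0.307,0.418,0.249,0,0.002,0]
    - [0.001,-0.307,0.418,0.249,0,0.002,0]
    - [0.001,-0.307,0.418,0.249,0,0.002,0]
    - [0.001,-0.307,0.418,0.249,0,0.002,0]
    - [0.001,-0.307,0.418,0.249,0,0.002,0]
    - [0.001,-0.307,0.418,0.249,0,0.002,0]
    - [0.001,-0.307,0.418,0.249,0,0.002,0]

```text
time: 1.7
tool_pos: [0.5253, 0.1831, 0.2297]
tcp_rot: [0.497, 1.513, -0.497]
wrist_force: [-1.1, -0.7, 0.5]
width: 0.001
```

Run:
```python
from h import *
import cv2
s=show()
for z in(.15,.11,.082):print(row(*push(1.132,.025,z),s))
im=imaging.read_camera("wrist");cv2.imwrite("pics/w1.png",im)
c=imaging.camera_params("wrist");print(c)
```

```text
t 1.7 p [0.5253 0.1831 0.2297] F [-1.0999 -0.7057  0.5067] w 0.0014640786615560744 q [ 0.2906  0.0409  1.8621 -0.      1.2385 -0.6452]
[ 0.08  -0.     0.001  0.002  0.    -0.   ]
[ 0.12  -0.     0.001  0.002  0.    -0.   ]
[ 0.148 -0.     0.001  0.002  0.    -0.   ]
{'fx': 326.7065839847341, 'fy': 326.7065839847341, 'cx': 319.04218159199104, 'cy': 199.7932772250184, 'T_tool_cam': array([[-0.0003, -0.3108,  0.9505, -0.1417],
       [ 1.    , -0.0003,  0.0003,  0.0004],
       [ 0.0002,  0.9505,  0.3108, -0.0805],
       [ 0.    ,  0.    ,  0.    ,  1.    ]])}
```

View pics/w1.png

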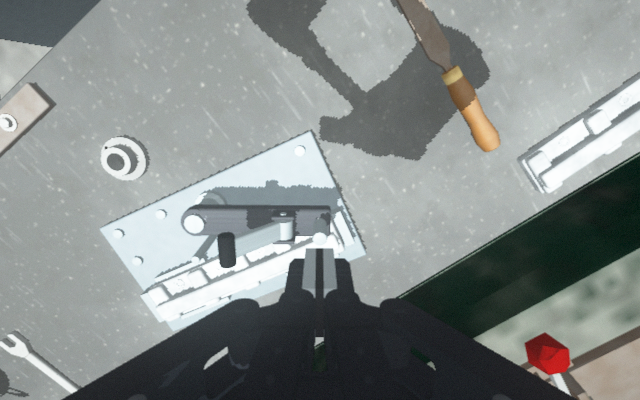

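The wrist view shows the pin at (319,238), exactly where my estimate projects, with the shut fingers at (320,250). Next I'll descend behind the pin.

Request:
jog_arm:
  rows:
    - [0.04,0,0.001,0.002,0,0,0]
    - [0.08,0,0.001,0.002,0,0,0]
    - [0.12,0,0.001,0.002,0,0,0]
    - [0.148,0,0.001,0.002,0,0,0]
    - [0.148,0,0.001,0.002,0,0,0]
    - [0.148,0,0.001,0.002,0,0,0]

```text
time: 2.35
tool_pos: [0.526, 0.1827, 0.0818]
tcp_rot: [0.498, 1.513, -0.499]
wrist_force: [0.3, -0.4, 0.5]
width: -0.003
```

Run:
```python
from h import *
s=show()
print(*[list(map(float,row(*push(p,g),s)))+[0] for p,g in [(1.132,.012),(1.132,0)]+[(x,-.002) for x in np.linspace(1.06,.16,16)]],sep=",\n")
```

```text
t 2.35 p [0.526  0.1827 0.0818] F [ 0.313  -0.4158  0.4937] w -0.0030906509551204397 q [ 0.2896  0.1834  1.9979 -0.0001  0.9611 -0.6446]
[0.002, -0.0, 0.013, 0.0, -0.0, 0.001, 0],
[0.002, -0.0, 0.025, 0.0, -0.0, 0.001, 0],
[0.002, 0.001, 0.036, 0.072, -0.0, 0.001, 0],
[0.002, 0.001, 0.044, 0.132, -0.0, 0.001, 0],
[0.002, 0.001, 0.051, 0.192, -0.0, 0.001, 0],
[0.002, -0.0, 0.059, 0.252, -0.0, 0.001, 0],
[0.002, -0.001, 0.066, 0.312, -0.0, 0.001, 0],
[0.002, -0.003, 0.074, 0.372, -0.0, 0.001, 0],
[0.002, -0.005, 0.081, 0.432, -0.0, 0.001, 0],
[0.002, -0.007, 0.088, 0.492, -0.0, 0.001, 0],
[0.002, -0.01, 0.095, 0.552, -0.0, 0.001, 0],
[0.002, -0.014, 0.102, 0.612, -0.0, 0.001, 0],
[0.002, -0.017, 0.109, 0.672, -0.0, 0.001, 0],
[0.002, -0.022, 0.115, 0.732, -0.0, 0.001, 0],
[0.002, -0.026, 0.121, 0.792, -0.0, 0.001, 0],
[0.002, -0.031, 0.127, 0.852, -0.0, 0.001, 0],
[0.002, -0.036, 0.132, 0.912, -0.0, 0.001, 0],
[0.002, -0.042, 0.137, 0.972, -0.0, 0.001, 0]
```

Request:
jog_arm:
  rows:
    - [0.002,0,0.013,0,0,0.001,0]
    - [0.002,0,0.025,0,0,0.001,0]
    - [0.002,0.001,0.036,0.072,0,0.001,0]
    - [0.002,0.001,0.044,0.132,0,0.001,0]
    - [0.002,0.001,0.051,0.192,0,0.001,0]
    - [0.002,0,0.059,0.252,0,0.001,0]
    - [0.002,-0.001,0.066,0.312,0,0.001,0]
    - [0.002,-0.003,0.074,0.372,0,0.001,0]
    - [0.002,-0.005,0.081,0.432,0,0.001,0]
    - [0.002,-0.007,0.088,0.492,0,0.001,0]

```text
time: 3.35
tool_pos: [0.5946, 0.1243, 0.0819]
tcp_rot: [0.882, 1.384, -0.878]
wrist_force: [-1.9, 0.9, 0.7]
width: -0.0
```

Run:
```python
from h import *
import cv2
s=show()
im=imaging.read_camera("wrist");cv2.imwrite("pics/w2.png",im)
print(*[list(map(float,row(*push(p,g),s)))+[0] for p,g in [(x,-.002) for x in np.linspace(.52,.10,8)]],sep=",\n")
```

```text
t 3.35 p [0.5946 0.1243 0.0819] F [-1.8559  0.8899  0.7419] w -0.00035123708054268104 q [ 0.1645  0.2689  1.8912  0.0012  0.9786 -0.2751]
[0.002, -0.001, 0.014, 0.117, -0.0, -0.003, 0],
[0.002, -0.001, 0.022, 0.177, -0.0, -0.003, 0],
[0.002, -0.002, 0.029, 0.237, -0.001, -0.003, 0],
[0.002, -0.003, 0.037, 0.297, -0.001, -0.003, 0],
[0.002, -0.004, 0.044, 0.357, -0.001, -0.003, 0],
[0.002, -0.006, 0.052, 0.417, -0.001, -0.003, 0],
[0.002, -0.009, 0.059, 0.477, -0.001, -0.003, 0],
[0.002, -0.011, 0.066, 0.537, -0.001, -0.003, 0]
```

View pics/w2.png

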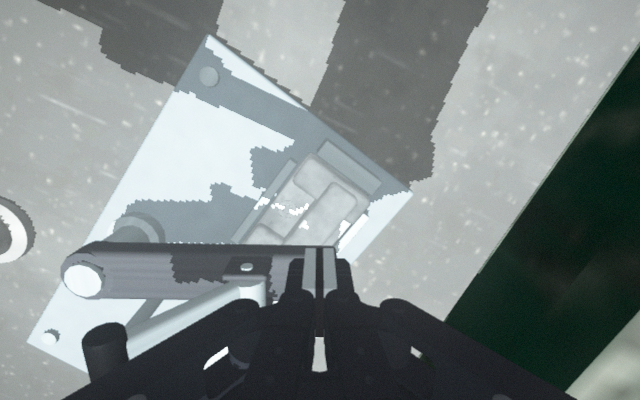

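The strap, now horizontal at row ~270, is following the fingers with the pin just behind them, at about 2 N. Continuing.

Request:
jog_arm:
  rows:
    - [0.002,0,0.007,0.06,0,-0.003,0]
    - [0.002,-0.001,0.014,0.117,0,-0.003,0]
    - [0.002,-0.001,0.022,0.177,0,-0.003,0]
    - [0.002,-0.002,0.029,0.237,0,-0.003,0]
    - [0.002,-0.003,0.037,0.297,0,-0.003,0]
    - [0.002,-0.004,0.044,0.357,0,-0.003,0]
    - [0.002,-0.006,0.052,0.417,0,-0.003,0]
    - [0.002,-0.009,0.059,0.477,0,-0.003,0]
    - [0.002,-0.011,0.066,0.537,0,-0.003,0]

```text
time: 4.3
tool_pos: [0.6146, 0.0587, 0.0813]
tcp_rot: [1.287, 1.158, -1.282]
wrist_force: [-1.5, 2.5, 1.3]
width: -0.004
```

Run:
```python
from h import *
s=show()
print(*[list(map(float,row(*push(p,g),s)))+[0] for p,g in [(.08,-.002),(.06,-.002),(.04,-.002),(.02,-.002),(0,0),(0,-.002),(0,-.004),(0,-.006)]],sep=",\n")
```

```text
t 4.3 p [0.6146 0.0587 0.0813] F [-1.4516  2.5054  1.2632] w -0.004315152036165013 q [0.0542 0.2865 1.8694 0.0013 0.9828 0.1561]
[0.001, -0.002, 0.001, 0.015, -0.002, -0.003, 0],
[0.001, -0.002, 0.004, 0.035, -0.002, -0.003, 0],
[0.001, -0.002, 0.006, 0.055, -0.002, -0.003, 0],
[0.001, -0.002, 0.009, 0.075, -0.002, -0.003, 0],
[0.001, -0.001, 0.009, 0.095, -0.002, -0.003, 0],
[0.001, -0.001, 0.011, 0.095, -0.002, -0.003, 0],
[0.001, -0.002, 0.013, 0.095, -0.002, -0.003, 0],
[0.001, -0.002, 0.015, 0.095, -0.002, -0.003, 0]
```

Request:
jog_arm:
  rows:
    - [0.001,-0.001,0.002,0.03,0,0,0]
    - [0.001,-0.001,0.004,0.05,0,0,0]
    - [0.001,-0.001,0.006,0.07,0,0,0]
    - [0.001,-0.001,0.008,0.09,0,0,0]
    - [0.001,-0.001,0.009,0.095,0,0,0]
    - [0.001,-0.001,0.01,0.095,0,0,0]
    - [0.001,-0.001,0.01,0.095,0,0,0]

```text
time: 5.0
tool_pos: [0.6126, 0.0488, 0.0804]
tcp_rot: [1.355, 1.108, -1.35]
wrist_force: [2.0, 2.1, 1.3]
width: -0.002
```

Request:
jog_arm:
  rows:
    - [0,0,0.001,0,0,0,0]
    - [0,0,0.002,0,0,0,0]
    - [0,0,0.003,0,0,0,0]
    - [0,0,0.003,0,0,0,0]

```text
time: 5.4
tool_pos: [0.6124, 0.0481, 0.0804]
tcp_rot: [1.359, 1.11, -1.348]
wrist_force: [1.9, 9.2, -0.8]
width: -0.001
```

Request:
jog_arm:
  rows:
    - [0,0,0.003,0,0,0,0]
    - [0,0,0.005,0,0,0,0]
    - [0,0,0.005,0,0,0,0]

```text
time: 5.7
tool_pos: [0.6125, 0.048, 0.0806]
tcp_rot: [1.367, 1.114, -1.344]
wrist_force: [4.1, 17.7, -1.4]
width: -0.003
```

Run:
```python
from h import *
s=show()
a=TH;d=np.array([np.cos(a),np.sin(a)])
print("hinge",PIV+.09*d)
for L in(0,.3,.6,.9):
    e=np.radians(55)-L;print(L,PIV+(.09-.063*np.cos(e))*d,.08+.063*np.sin(e))
```

```text
t 5.7 p [0.6125 0.048  0.0806] F [ 4.0538 17.712  -1.4262] w -0.0030570163416597357 q [0.0307 0.2795 1.8802 0.0149 0.9751 0.2217]
hinge [0.5745 0.0386]
0 [0.5391 0.0457] 0.13160657879020649
0.3 [0.5257 0.0484] 0.11862293189580807
0.6 [0.5167 0.0502] 0.10218921352395086
0.9 [0.5129 0.051 ] 0.08377339879305118
```

The strap is against its stop: 18 N with no further motion. Retreat and look.

Request:
jog_arm:
  rows:
    - [0,0,-0.01,0,0,0,0]
    - [0,0,-0.03,0,0,0,0]
    - [0,0,-0.035,0,0,0,0]
    - [-0.03,0,-0.04,0,0,0,0]
    - [-0.08,0,-0.04,0,0,0,0]
    - [-0.12,0,-0.04,0,0,0,0]
    - [-0.12,0,-0.04,0,0,0,0]
    - [-0.12,0,-0.04,0,0,0,0]

```text
time: 6.5
tool_pos: [0.6201, 0.0851, 0.2026]
tcp_rot: [1.368, 1.112, -1.343]
wrist_force: [0.2, -0.3, -0.1]
width: -0.003
```

Run:
```python
from h import *
import cv2
s=show()
w=imaging.read_camera("wrist");t=imaging.read_camera("scene")
c=imaging.camera_params("wrist")
R=Ro.from_rotvec(s["tcp_rot"]).as_matrix();T=np.eye(4);T[:3,:3]=R;T[:3,3]=s["tool_pos"];M=np.linalg.inv(T@c["T_tool_cam"])
d=np.array([np.cos(TH),np.sin(TH)])
for r,z in((0,.072),(.125,.105),(.054,.1316)):
    p=M@np.r_[PIV+r*d,z,1];print(r,c["cx"]+c["fx"]*p[0]/p[2],c["cy"]+c["fy"]*p[1]/p[2])
cv2.imwrite("pics/c3.png",np.hstack([w[:,:,:],])) 
cv2.imwrite("pics/s3.png",cv2.resize(t[175:275,280:380],None,fx=4,fy=4))
for z in(.16,.141):print(row(np.r_[PIV+.054*d,z],TH-np.pi/2,s))
```

```text
t 6.5 p [0.6201 0.0851 0.2026] F [ 0.2311 -0.2688 -0.0789] w -0.003125441036715737 q [0.0903 0.1847 1.7538 0.012  1.1933 0.2854]
0 182.14341233884693 249.78957586274882
0.125 318.26271175212565 267.0585703091243
0.054 223.10354337899633 285.08690022881564
[ 0.041 -0.072  0.055 -0.001 -0.013 -0.006]
[ 0.06  -0.072  0.055 -0.001 -0.013 -0.006]
```

View pics/c3.png

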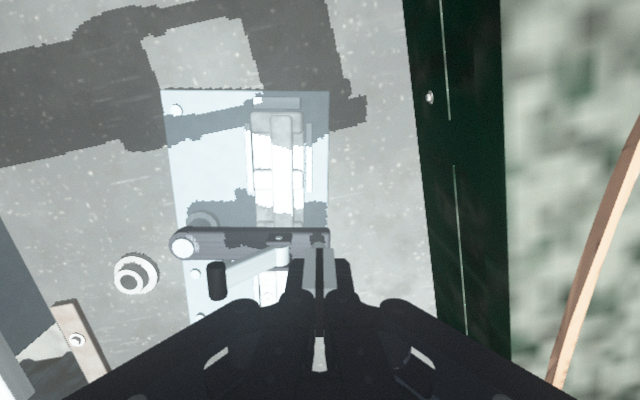

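The strap stands square across the rail. The pivot is at (182,248) as predicted. The grip at (217,281) is about 3 mm nearer the pivot than predicted, which is harmless. Next I'll move above the grip.

Request:
jog_arm:
  rows:
    - [0,-0.037,0.028,0,-0.006,-0.003,0]
    - [0,-0.074,0.055,0,-0.013,-0.006,0]
    - [0,-0.074,0.055,0,-0.013,-0.006,0]
    - [0.02,-0.074,0.055,0,-0.013,-0.006,0]
    - [0.041,-0.074,0.055,0,-0.013,-0.006,0]
    - [0.041,-0.074,0.055,0,-0.013,-0.006,0]
    - [0.041,-0.074,0.055,0,-0.013,-0.006,0]

```text
time: 7.3
tool_pos: [0.5339, 0.0462, 0.156]
tcp_rot: [1.35, 1.114, -1.362]
wrist_force: [1.2, 0.1, -0.3]
width: -0.0
```

Run:
```python
from h import *
s=show()
d=np.array([np.cos(TH),np.sin(TH)])
for L in np.r_[0,0,np.arange(.1,.95,.1)]:
    e=np.radians(55)-L;print(row(np.r_[PIV+(.088-.063*np.cos(e))*d,.08+.063*np.sin(e)+.007-.002],TH-np.pi/2,s))
```

```text
t 7.3 p [0.5339 0.0462 0.156 ] F [ 1.2411  0.0901 -0.2614] w -0.00030653786161223827 q [0.0397 0.0681 1.9751 0.0004 1.1073 0.239 ]
[ 0.019  0.003 -0.001 -0.001  0.002  0.009]
[ 0.019  0.003 -0.001 -0.001  0.002  0.009]
[ 0.023 -0.002 -0.001 -0.001  0.002  0.009]
[ 0.028 -0.006 -0.001 -0.001  0.002  0.009]
[ 0.033 -0.01  -0.001 -0.001  0.002  0.009]
[ 0.038 -0.014 -0.001 -0.001  0.002  0.009]
[ 0.043 -0.017 -0.001 -0.001  0.002  0.009]
[ 0.049 -0.019 -0.001 -0.001  0.002  0.009]
[ 0.055 -0.021 -0.001 -0.001  0.002  0.009]
[ 0.061 -0.022 -0.001 -0.001  0.002  0.009]
[ 0.067 -0.023 -0.001 -0.001  0.002  0.009]
```

Request:
jog_arm:
  rows:
    - [0.01,0.002,-0.001,0,0,0.009,0]
    - [0.017,0.002,-0.001,0,0,0.009,0]
    - [0.02,0.001,-0.001,0,0,0.009,0]
    - [0.023,-0.002,-0.001,0,0,0.009,0]
    - [0.028,-0.006,-0.001,0,0,0.009,0]
    - [0.033,-0.01,-0.001,0,0,0.009,0]
    - [0.038,-0.014,-0.001,0,0,0.009,0]
    - [0.043,-0.017,-0.001,0,0,0.009,0]
    - [0.043,-0.017,-0.001,0,0,0.009,0]

```text
time: 8.2
tool_pos: [0.5161, 0.0509, 0.1131]
tcp_rot: [1.353, 1.108, -1.356]
wrist_force: [-0.2, 0.6, 0.6]
width: -0.003
```

Run:
```python
from h import *
import cv2
s=show()
w=imaging.read_camera("wrist");t=imaging.read_camera("scene")
cv2.imwrite("pics/c4.png",np.hstack([cv2.resize(w[200:350,200:440],None,fx=1.66,fy=1.66),cv2.resize(t[180:260,280:380],(400,320),interpolation=cv2.INTER_CUBIC)[:249]]) if 0 else np.vstack([w[200:360,120:520],cv2.resize(t[175:275,280:380],(400,400),interpolation=cv2.INTER_CUBIC)]))
```

```text
t 8.2 p [0.5161 0.0509 0.1131] F [-0.1895  0.5669  0.5657] w -0.0029966164181167956 q [ 0.0512  0.0765  2.0533 -0.0017  1.0127  0.2515]
```

View pics/c4.png

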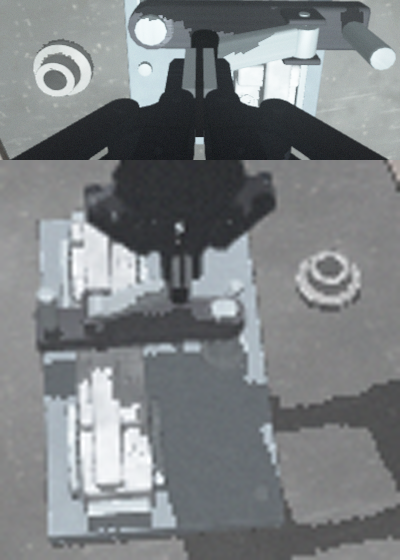

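The grip is under the fingertips and the lever is part-way down, so I'll continue.

Request:
jog_arm:
  rows:
    - [0.005,-0.002,0,0,0,0,0]
    - [0.01,-0.004,0,0,0,0,0]
    - [0.015,-0.005,0,0,0,0,0]
    - [0.02,-0.006,0,0,0,0,0]
    - [0.023,-0.006,0,0,0,0,0]
    - [0.025,-0.006,0,0,0,0,0]
    - [0.025,-0.006,0,0,0,0,0]

```text
time: 9.0
tool_pos: [0.5104, 0.0521, 0.0899]
tcp_rot: [1.352, 1.108, -1.357]
wrist_force: [-10.0, 1.7, 17.0]
width: 0.004
```

Request:
jog_arm:
  rows:
    - [0.003,-0.001,0,0,0,0,0]
    - [0.004,-0.001,0,0,0,0,0]
    - [0.004,-0.001,0,0,0,0,0]

```text
time: 9.3
tool_pos: [0.5104, 0.0522, 0.0895]
tcp_rot: [1.353, 1.107, -1.355]
wrist_force: [-10.4, 0.0, 26.6]
width: -0.0
```

The lever is hard on its stop at 27 N. Lift clear.

Request:
jog_arm:
  rows:
    - [-0.005,0,0,0,0,0,0]
    - [-0.03,0,0,0,0,0,0]
    - [-0.08,0,0,0,0,0,0]
    - [-0.12,0,0,0,0,0,0]
    - [-0.14,0,-0.05,0,0,0,0]
    - [-0.14,0,-0.1,0,0,0,0]
    - [-0.14,0,-0.15,0,0,0,0]
    - [-0.14,0,-0.2,0,0,0,0]
    - [-0.14,0,-0.25,0,0,0,0]
    - [-0.14,0,-0.3,0,0,0,0]
    - [-0.14,0,-0.3,0,0,0,0]
    - [-0.14,0,-0.3,0,0,0,0]

```text
time: 10.5
tool_pos: [0.5697, 0.3476, 0.2273]
tcp_rot: [1.35, 1.108, -1.355]
wrist_force: [0.1, 0.2, -0.1]
width: -0.002
```

Run:
```python
from h import *
import cv2
s=show()
w=imaging.read_camera("top");t=imaging.read_camera("scene")
f=lambda a:cv2.resize(a,(400,400),interpolation=cv2.INTER_CUBIC)
cv2.imwrite("pics/c5.png",np.hstack([f(w[145:245,265:365]),f(t[175:275,280:380])]))
A=lambda n,p:np.round(at(n,*p),4)
```

```text
t 10.5 p [0.5697 0.3476 0.2273] F [ 0.1427  0.1672 -0.1171] w -0.002068979527197728 q [ 0.5115  0.2539  1.6237 -0.002   1.2667  0.7088]
```

View pics/c5.png

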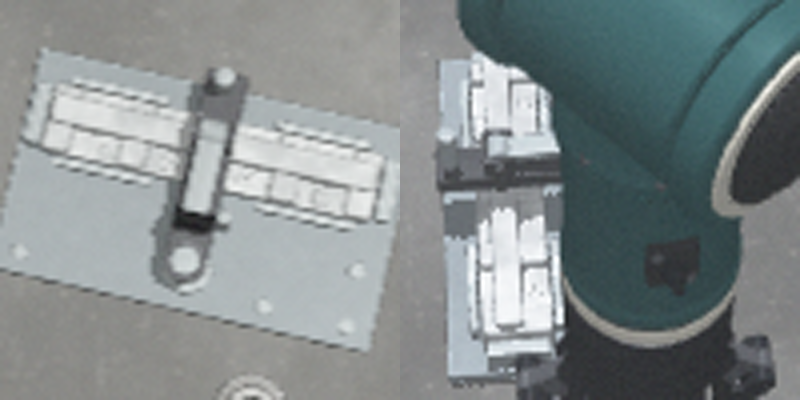

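Top crop (4x): pin at (225,78), screw at (185,258), grip at (195,218). The strap rests against the stop pin at (222,220), and the rail is between its ribs. I'll check the numbers.

Run:
```python
from h import *
A=lambda u,v:((u+.5)/4-.5+265,(v+.5)/4-.5+145)
p=at("top",A(225,77),.105);q=at("top",A(185,258),.072);g=at("top",A(195,216),.0885)
d=p-q;print("swing",np.arctan2(d[1],d[0])-TH,"r",np.hypot(*d[:2]),"grip r",np.hypot(*(g-q)[:2]),"expect .027 down, .054 up")
```

```text
swing -0.013451960445955147 r 0.12320553855820397 grip r 0.027987751575953016 expect .027 down, .054 up
```

```bash
python3 -c "
from workcell import finish_job
print(finish_job())"
```

```text
the job is handed in; nothing more can be done
None
```

The rail is clamped and the job is handed in, at about 10.6 s of the 51 s allowed.

- **Strap:** I pushed it round by its finger pin with the side of the shut fingers. At the end it took 18 N with no further motion, so it is against its stop.
- **Lever:** I pressed its grip down with the shut fingertips until it took 27 N with almost no further movement. The arm then lifted clear and moved to the side.

**Last checks:**
- **Angle:** the top view puts the strap at −0.013 rad. That is zero within the measuring error.
- **Lever:** its grip is 28 mm from the pivot, where about 27 mm is expected when down and 54 mm when up.
- **Rail:** it looks seated between its ribs.
- **Force:** the wrist force is near zero.

**Not checked or unexpected:**
- I didn't measure the pad force; it is inferred from the lever being at its stop.
- Near the end of the lever push there was a side force of about 10 N on the fingers, probably friction. The strap stayed at its stop.
- I didn't measure the collar, spanner and file again at the end. The tool stayed well clear of them.

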